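# Clip a slide frame onto the sloping viewing stand

### The job

First lift the spring clip of the sloping viewing stand until it stays up. Then draw the slide frame straight up out of its light holder without tipping the holder and slide it down the sloping plate, window end first, until it rests against the stop. Do not let it drop down the slope. Finally lower the clip so that it presses on the frame, let go, and leave everything else on the counter where it stands.

Things in the scene. Friction and masses are not known exactly. Their poses are not given: they have to be found in the camera images.
- station: viewing stand, fixed to the counter: grey foot 115 x 80 x 8 mm with a post that carries the sloping plate. Origin: on the counter, 55 mm straight below the point where the sloping surface meets the stop. Its z is up; its -x is the side to which the slope runs down (level direction).
- stage: sloping aluminium plate, 77 x 52 x 6 mm, 55 deg from level. Origin: on its upper surface at the middle of the stop's upper face. x up the slope, y level across, z square out of the surface. Surface: x = -24 to 53 mm; stop 24 mm wide, 6 high, x = -4 to 0; side guides 5 mm high, inner faces y = +-16.5 mm, x = 4 to 40 mm, then flared 20 deg out up to x = 53 mm. Upper edge rounded (4 mm).
- clip (a joint): angle of the spring clip, rad. 0 = down on the bare plate, about 0.1 = down on the frame, 1.2 = fully up (end stop). Over-centre spring: below 0.6 it springs shut, above 0.6 it springs up and stays at 1.2; turning it takes about 2 N at the tab. Growing angle swings the clip off the plate, outward to the station's -x side and down.
- clip_hinge (a point): centre of the clip's hinge pin, at x = -16, y = 0, z = 10 mm of stage; the pin lies along the stage's y.
- clip_tab (a point): where to hold the clip, on its black finger tab, 13 mm from the tab's free end; 67 mm from the hinge; at angle 0 at x = 46, y = 0, z = 33 mm of stage. Tab 16 mm wide (along the stage's y), 5 thick, 32 long, near upright when down, level when up; pinched lightly by its side edges from above it turns between the fingers as the clip swings. Below it a 14 mm wide strip with a foot at stage x = 30 mm.
- carrier: slide frame: flat aluminium frame with glass, 30 mm wide (y), 6 thick (x), 95 long (z), 40 g, same front and back; black grip block 30 wide, 10 thick at z = 63 to 95 mm. Origin: centre of the window end's face; z along its length to the grip end. Starts upright in the holder. Seated: origin at x = 0, y = 0, z = 3 mm of stage, z along the stage's x, grip block beyond the plate's upper end.
- carrier_grip (a point): centre of the frame's grip block, 79 mm from the frame's origin along its z.
- stand: light, loose holder of grey plastic, 80 g: base 50 (x) x 66 (y) x 5 mm, and a sleeve 19 x 43 mm up to 45 mm high, with a slot 9 (x) x 33 mm (y) and 40 mm deep in which the frame stands, floor 5 mm above the counter. Origin: centre of its underside; z up.
- jar_near: bystander: red-lidded specimen jar, 66 mm across, 84 mm high; origin under its centre.
- vial_near: bystander: small red-lidded specimen jar, 46 mm across, 73 mm high; origin under its centre.
- tub_near: bystander: white lidded specimen cup, 74 mm across, 86 mm high; origin under its centre.
- spare_cassette: bystander: small flat tissue cassette, 28 x 40 x 7 mm, lying on the counter; origin under its centre.
- tweezers: bystander: forceps, 18 x 136 x 11 mm, lying along its y; origin under its centre.
- felt_pen: bystander: black and white marker, 11 x 136 x 10 mm, lying along its y; origin under its centre.
Mind the look-alikes: they are no part of the job. What is shaped like the stand but orange is not meant.

How it is judged (in metres and radians):
On the way, in this order (a step that is already met when the one before it is completed fails the run):
1. the clip is up and the frame still stands in its holder (value of joint clip above 1 rad and z of carrier in the frame of stand below 0.015 m), for 0.2 s.
2. the frame is out of the holder, and the holder stands upright (z of carrier in the frame of stand above 0.05 m and angle between stand's own z axis and vertical below 0.1 rad), for 0.1 s.
3. the frame lies on the plate against the stop, under the raised clip (value of joint clip above 0.8 rad and x of carrier in the frame of stage between -0.003 and 0.005 m and y of carrier in the frame of stage between -0.004 and 0.004 m and z of carrier in the frame of stage below 0.006 m and angle between the z axis of carrier and the x axis of stage, either way round below 0.1 rad), for 0.2 s.
At the end, for the whole second after the job is handed in: The frame lies flat on the sloping plate between the guides, its window end within 5 mm of the stop and within 4 mm of the middle, straight to about 6 degrees and at rest; the clip is down on it and presses with more than 0.3 N; the empty holder stands upright within 30 mm of where it was (value of joint clip between 0.04 and 0.2 rad and contact force between clip and carrier above 0.3 N and x of carrier in the frame of stage between -0.003 and 0.005 m and y of carrier in the frame of stage between -0.004 and 0.004 m and z of carrier in the frame of stage between 0.001 and 0.005 m and angle between the z axis of carrier and the x axis of stage, either way round below 0.1 rad and angle between the x axis of carrier and the z axis of stage, either way round below 0.1 rad and linear speed of carrier below 0.02 m/s and angle between stand's own z axis and vertical below 0.05 rad and height (world z) of stand below 0.004 m and distance of stand from where it was at the start of the episode below 0.03 m); the robot touches nothing.
It fails at once if the holder tips (more than 15 degrees) (angle between stand's own z axis and vertical above 0.26 rad).
It fails at once if the frame is let go and drops or slides freely (faster than 0.45 m/s with no finger on it) (linear speed of carrier above 0.45 m/s and contact force between the fingers and carrier below 0.02 N).
It fails at once if a bystander is pushed more than 30 mm from its place (distance of any of jar_near, vial_near, tub_near, spare_cassette, tweezers, felt_pen from where it was at the start of the episode above 0.03 m).
It also fails if it takes over 62 s, if anything falls off the work surface, if the arm or the gripper's body presses on something with over 40 N, if the wrist force passes 120 N, or if a joint passes its speed limit or range.

### The arm

A 6-joint arm with a two-finger parallel gripper is mounted at the origin on a cart in front of the work surface, level with it; the furniture and walls round the work are solid. World frame = base frame: x ahead of the robot, y to its left, z up, the work surface at z = 0. Lengths are in mm, angles in rad, forces in N, time in s.
With the tool pointing down it reaches from about 425 to 950 mm from the base axis. Payload 3.5 kg.
Tool frame: the origin (TCP) lies at the very end of the fingers, on their centre line; the grasp point (between the pads) lies 19 mm behind it (manip.tcp_to_grasp is the distance from the TCP to the grasp point, in mm); z points along the fingers, y is the line along which they close (so a half turn about z gives the same grasp; the last joint's range is limited). The gripper opens to 85 mm and grips with 20 to 120 N. Pads are 22 mm wide; open, the fingers measure 114 mm over their backs; the gripper's body (76 mm by 85 mm) begins 54 mm behind the grasp point. The pads swing forward as they close: fully open they stand 13 mm farther back than shut.
Start: joints at [-1.324, 0.286, 1.577, -0, 1.279, -0.15], TCP at [260.888, -622.53, 231.325] pointing down, gripper open.
Joint ranges: [-2.77, 2.77], [-0.9, 2.22], [0.21, 2.48], [-1.53, 4.67], [0.24, 2.81], [-2.84, 2.84]. Speed limits (rad/s): [2.79, 2.79, 3.14, 3.14, 3.14, 3.14].

### API

Orientations are given as a unit quaternion [x, y, z, w].
In Python, from station import manip gives the robot as it stands. The module is installed in compiled form; this text tells all that it offers.
- The arm moves only by the shell command python3 -m pendant 'ROWS' [FORCE]. ROWS is JSON, a list of rows, each a list of 5 numbers: the closure, from 0 (fully open) to 1 (shut), then the shift along the tool's x, y, z in mm, then the turn about the tool's z in rad. In form: [[hand, dx, dy, dz, yaw], ...]. A call has 1 to 5 rows; each row is the pose to reach, as a shift and turn from the pose commanded when the call began, along the tool's axes at that moment; what a row does not reach only later rows make up. A row lasts 1/12 s, in which the tool goes at most 41.7 mm and 7.16 degrees, less where a joint would pass 70% of its speed; a pose out of reach is approached as far as the arm can. A call with a gripper value outside its range is refused whole. The fingers move at their own pace and stop on an object; FORCE is the grip in N (left out, the last holds). Time passes only in rows, so rows that repeat a pose let the fingers close. It gives the time, the measured TCP pose, the force, the opening and the grip force at its end, in the units of the state.
- manip.read_state(): the state, without advancing time (a new reading comes with each control period).
- manip.snapshot(name): name is "scene" or "top"; returns a dict with "image" (420x560x3 uint8, red, green, blue), "range_z" (420x560 float32, mm along the optical axis (not along the pixel's ray), 0 where there is no reading), "mtx" (3x3 intrinsics, pixels), "origin" and "orientation" of the camera in the world. Camera axes: x right, y down, z forward; pixel columns grow to the right and rows downward; lengths in mm; the calibration is good to about 2 mm. A picture is of the moment at which its call begins.
- manip.finish_job(): hands the job in; it is judged then, once.
The state is a dict: "t": time; "q": joint angles; "joint_vel": joint speeds; "joint_efforts": joint torques, N m; "ee_pos": TCP position; "orientation": TCP orientation; "contact_force": force on the tool from outside, world axes, zero at the start; "wrist_torque": the same for the moment, N m; "finger_gap": finger opening in mm; "gripper_force": force on a finger pad.
Only numpy, scipy, OpenCV 4.12 (cv2) and the standard library are available. Lean on these libraries where they do the work, as an engineer would, in place of code of your own. Each camera call takes 0.05 s, during which the arm holds its last target. There are 200 camera calls.

## Working session

There is one attempt and no reset: what is moved stays moved. The work goes in short steps, Python scripts to look and compute and a shell command to move; the robot and the scene stay as the last step left them, time stands still between calls to the robot, and variables do not carry over. Pictures are saved under pics/ and viewed, at most 13 in all, crops included, and the job is handed in when it is done.

```bash
mkdir -p pics; ls
python3 - <<'E'
from station import manip
import cv2,numpy as np
for n in("scene","top"):
    s=manip.snapshot(n);cv2.imwrite(f"pics/{n}0.png",s["image"][:,:,::-1]);np.savez(f"{n}0.npz",**s)
    print(n,s["mtx"].tolist(),s["origin"],s["orientation"])
st=manip.read_state();print(st)
E
```

```text
pics
scene [[466.8096419650266, 0.0, 275.54728788258547], [0.0, 466.8096419650266, 211.57168792871423], [0.0, 0.0, 1.0]] [ 38.84347963 841.87854026 560.59894336] [-0.25635647  0.83441933 -0.46253164  0.15521025]
top [[414.1023807868444, 0.0, 276.7933039439727], [0.0, 414.1023807868444, 207.1941788675009], [0.0, 0.0, 1.0]] [338.02075531 234.98177627 920.23452599] [-0.70402819  0.70430274 -0.06000737  0.0685644 ]
{'t': 0.1, 'q': array([-1.32395266e+00,  2.87105644e-01,  1.57803577e+00,  1.72850354e-05,
        1.27860398e+00, -1.50018922e-01]), 'joint_vel': array([-0.00175411, -0.00119342, -0.00216992, -0.00128522, -0.00067106,
        0.00121497]), 'joint_efforts': array([ 5.68595406e-04, -4.07299769e+01, -2.93699348e+01, -1.34011707e-04,
        3.45781511e-03, -1.42725234e-06]), 'ee_pos': array([ 260.77761057, -621.9452782 ,  230.06365186]), 'orientation': array([ 9.80376950e-01,  1.97129086e-01, -4.38256271e-05, -1.07551298e-03]), 'contact_force': array([-0.08065362, -0.6128893 , -0.21580808]), 'wrist_torque': array([-0.00523299, -0.00823884,  0.00363404]), 'gripper_force': 0.0, 'finger_gap': 85.51077744111316}
```

View pics/scene0.png

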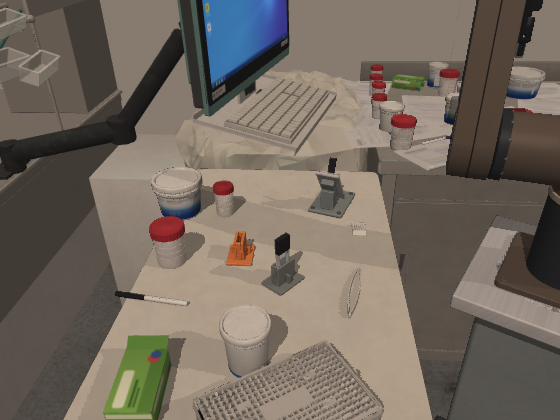

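View pics/top0.png

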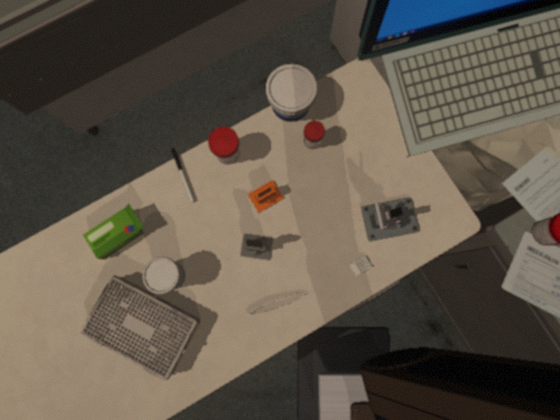

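The scene view shows the stand with the frame at about (283,270), the orange decoy at (241,250) and the station at (331,190). In the top view the stand is at (257,246), the station at (391,218) and the cassette at (362,265). I'll zoom in.

```bash
cat > h.py <<'E'
import numpy as np,cv2
from scipy.spatial.transform import Rotation as R
def cam(s): return s["mtx"],np.array(s["origin"]),R.from_quat(s["orientation"]).as_matrix()
def ray(s,u,v,z):
    K,o,M=cam(s); d=M@np.linalg.inv(K)@np.array([u,v,1.]); return o+d*(z-o[2])/d[2]
def proj(s,p):
    K,o,M=cam(s); c=K@(M.T@(np.asarray(p)-o)); return c[:2]/c[2]
def cloud(s):
    K,o,M=cam(s); r=s["range_z"]; v,u=np.mgrid[:r.shape[0],:r.shape[1]]
    d=np.stack([u,v,np.ones_like(u)],-1)@np.linalg.inv(K).T
    return (d*r[...,None])@M.T+o
def tri(s1,p1,s2,p2):
    A=[];b=[]
    for s,p in((s1,p1),(s2,p2)):
        K,o,M=cam(s); d=M@np.linalg.inv(K)@np.array([*p,1.]); d/=np.linalg.norm(d); P=np.eye(3)-np.outer(d,d); A.append(P); b.append(P@o)
    return np.linalg.lstsq(np.vstack(A),np.hstack(b),rcond=None)[0]
E
python3 - <<'E'
from h import *
S=np.load("scene0.npz");T=np.load("top0.npz")
c=lambda s,u,v,w,h:cv2.resize(s["image"][v:v+h,u:u+w,::-1],(400,300),interpolation=cv2.INTER_CUBIC)
m=np.vstack([np.hstack([c(S,292,150,80,60),c(S,243,226,80,60)]),np.hstack([c(T,352,188,80,60),c(T,222,220,80,60)])])
cv2.imwrite("pics/m0.png",m)
for s,n in((S,'S'),(T,'T')):
    C=cloud(s); print(n,(s["range_z"]>0).mean())
    for p in ([(333,190),(328,182),(283,270),(282,240),(270,200)] if n=='S' else [(390,218),(257,245),(300,200),(397,212)]): print(p,C[p[1],p[0]].round(1))
print(ray(T,257,245,45),ray(T,391,218,8))
E
```

```text
S 0.9961522108843538
(333, 190) [460.5  33.2  57.3]
(328, 182) [468.3  43.6  79.8]
(283, 270) [411.8 303.3  34.8]
(282, 240) [414.6 300.7  97.6]
(270, 200) [609.2  67.5   1.8]
T 0.9959778911564626
(390, 218) [468.5  15.9  88.9]
(257, 245) [412.7 284.  102.2]
(300, 200) [523.4 193.8   2.7]
(397, 212) [476.4   8.3 114.3]
[417.94071913 287.48288842  45.        ] [481.19483734  -7.66495683   8.        ]
```

View pics/m0.png

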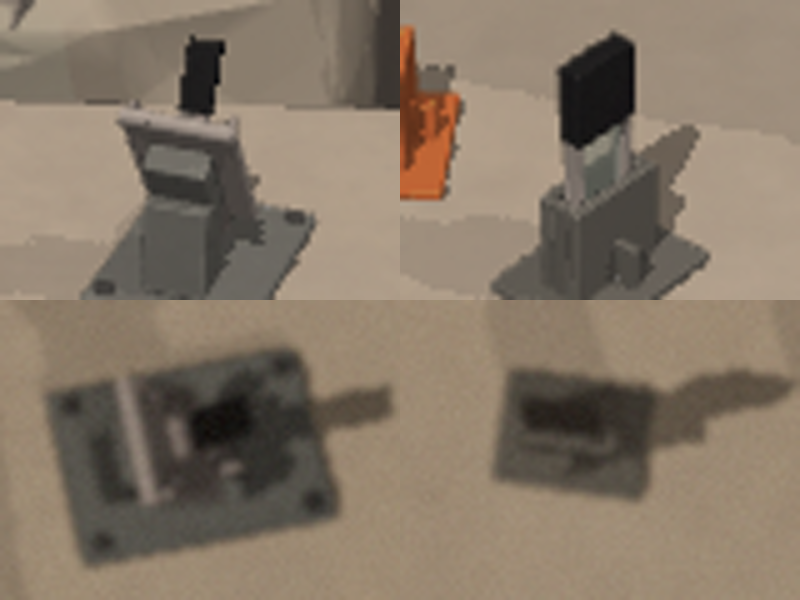

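Run:
```python
from h import *
S=np.load("scene0.npz");T=np.load("top0.npz")
def sel(C,c,r,z0,z1): return C[(np.hypot(C[...,0]-c[0],C[...,1]-c[1])<r)&(C[...,2]>z0)&(C[...,2]<z1)]
def rect(P,n):
    (c,wh,a)=cv2.minAreaRect(P[:,:2].astype(np.float32)); print(n,len(P),np.round(c,1),np.round(wh,1),round(a,1),'zmed',np.median(P[:,2]).round(1))
for s,n in((S,'S'),(T,'T')):
    C=cloud(s); g=C[190:215,285:330] if n=='T' else C[215:240,290:330]
    b=np.median(g[...,2]); print(n,'counter z',b)
    C=C-[0,0,b]
    st=(478,10);ho=(415,287)
    rect(sel(C,st,85,5,11),n+' foot'); rect(sel(C,st,85,101,130),n+' tab'); rect(sel(C,st,85,90,101),n+' plate top')
    rect(sel(C,ho,50,3,8),n+' base'); rect(sel(C,ho,50,40,48),n+' sleeve'); rect(sel(C,ho,50,75,110),n+' block');rect(sel(C,ho,50,96,110),n+' block top')
# colour masks, rays: 
g=T["image"].astype(int)
m=((g.max(2)<85)&(g.max(2)-g.min(2)<30)).astype(np.uint8)
for c,r in(((391,218),35),((257,246),25)):
    k=np.zeros_like(m);cv2.circle(k,c,r,1,-1);print(g[c[1],c[0]]); 
C=cloud(T)
for v in range(200,240,3): print(' '.join('%4d'%C[v,u,2] for u in range(362,424,3)))
```

```text
S counter z -0.05633062655056165
S foot 529 [4.798e+02 3.000e-01] [ 80.7 117.1] 10.1 zmed 8.1
S tab 83 [470.9  25.8] [40.3 44. ] 13.6 zmed 110.9
S plate top 133 [473.6  31.4] [52.4 35.2] 8.3 zmed 97.4
S base 358 [417.9 295.1] [67.7 50.5] 79.9 zmed 5.3
S sleeve 155 [418.2 296.3] [44.5 19.6] 79.9 zmed 44.6
S block 228 [418.7 295.5] [31.8 11.3] 82.9 zmed 91.2
S block top 78 [418.8 295.1] [31.  10.9] 82.9 zmed 99.8
T counter z 0.07336288770068222
T foot 1091 [479.3  -4. ] [ 79.9 114.8] 11.2 zmed 8.3
T tab 115 [467.8  25.8] [47.9 45.3] 77.5 zmed 108.8
T plate top 157 [472.9  29.3] [51.1 31.1] 11.6 zmed 97.8
T base 412 [411.8 284.8] [91.8 88.5] 27.0 zmed 5.0
T sleeve 70 [415.7 291.7] [17.3 42.5] 0.9 zmed 45.1
T block 94 [417.8 292.2] [29.9 10.1] 81.9 zmed 99.4
T block top 76 [417.9 292.2] [28.7  9.8] 81.9 zmed 99.9
[56 49 45]
[53 47 43]
  -1    3    1   -1    2   -2    0    0    0    3   -2    8    7    2    7   12    8    0    0   -1    0
   3    3    0    0    0    0    7    9    9    8  920    6    7    8    7   11    5    0  920    1    2
   0    5    8    8   10  101   97   90   62   
[... 512 characters left out ...]
   92   81   65   58    6   50   45   11    7   12   10    4    0    0
   3    8    6   11   38   76  100   96   92   82   69   37    7    7    6   10   10    9    6    0    1
   2    6    7   12   28   32   98   98   85   71   57   42    9    7    6    8    8   12    9    0    0
   0    3    7   10    9   12    6    7    6    7   10    7   11    8    8    8    6    7    7    0   -1
   1    1    6    7    9    7   10    9    9    7    7    7    8    5   10    8    7  920   -3    0    0
  -2    0    7   12   10    6    8    9    9    7   11    9    0    0    0    0    1    0    1    0   -1
   3    0    9    5    7    9    4    1   -1    1    0   -1    0    0   -2   -1    1    2    0    4   -4
```

```bash
cat >> h.py <<'E'
YAW=np.radians(100.6)
X=np.array([np.cos(YAW),np.sin(YAW)]);Y=np.array([-X[1],X[0]])
F0=np.array([479.5,-1.9])
E
python3 - <<'E'
from h import *
S=np.load("scene0.npz");T=np.load("top0.npz")
t=np.tan(np.radians(55))
for s,n,f in((T,'T',(479.3,-4)),(S,'S',(479.8,.3))):
    C=cloud(s); d=C[...,:2]-f; xs=d@X; ys=d@Y; z=C[...,2]; I=s["image"].astype(int)
    near=(abs(xs)<70)&(abs(ys)<45)
    if n=='T':
        for a,b in((8,15),(-15,-8),(17,25),(-25,-17)):
            m=near&(ys>a)&(ys<b)&(z>58)&(z<92); o=xs[m]-(z[m]-55)/t; print(n,(a,b),m.sum(),'x origin offset',np.median(o).round(1),o.std().round(1))
    p=near&(z>85)&(z<101)&(I.sum(2)>330); print(n,'plate top y range',np.percentile(ys[p],[2,50,98]).round(1),'x',np.percentile(xs[p],[5,50,95]).round(1))
    k=near&(z>100)&(I.max(2)<75); print(n,'tab',k.sum(),'y',np.percentile(ys[k],[3,50,97]).round(1),'x',np.percentile(xs[k],[3,50,97]).round(1),'z',np.percentile(z[k],[3,50,97]).round(1))
    kk=z[k]>114; print(' tab top x',np.median(xs[k][kk]).round(1),'y',ys[k][kk].mean().round(1))
E
```

```text
T (8, 15) 38 x origin offset 11.0 9.1
T (-15, -8) 28 x origin offset 11.2 9.2
T (17, 25) 27 x origin offset 9.7 3.1
T (-25, -17) 17 x origin offset 5.5 3.2
T plate top y range [-23.4  -1.2  22. ] x [43.4 46.  47.8]
T tab 82 y [-7.5  0.2  7.7] x [ 6.2 12.9 19.4] z [102.  113.5 122.2]
 tab top x 10.1 y 0.5
S plate top y range [-24.8   1.2  25.2] x [35.7 45.7 48.4]
S tab 79 y [-7.4  0.   7.9] x [ 6.3 11.8 19.2] z [101.2 111.1 121.5]
 tab top x 9.0 y 0.4
```

```bash
cat > go.py <<'E'
# go.py x y z [tool-y angle deg]: shift in tool axes from the measured pose
import sys
from h import *
from station import manip
st=manip.read_state(); M=R.from_quat(st["orientation"]).as_matrix(); p=st["ee_pos"]
ya=np.degrees(np.arctan2(M[1,1],M[0,1]))
print('t%.2f pos'%st["t"],p.round(1),'yawY %.1f'%ya,'tilt %.3f'%np.arccos(-M[2,2]),'gap %.1f gf %.1f F'%(st["finger_gap"],st["gripper_force"]),st["contact_force"].round(1),'q6 %.2f'%st["q"][5])
if len(sys.argv)>3:
    print('d',(M.T@(np.array(sys.argv[1:4],float)-p)).round(1),'yaw %.3f'%(-np.radians(float(sys.argv[4])-ya) if len(sys.argv)>4 else 0))
E
for i in 1 2 3 4; do python3 -m pendant '[[0.2,111,-125,0,0],[0.2,111,-125,0,0],[0.2,111,-125,0,0],[0.2,111,-125,0,0],[0.2,111,-125,0,0]]' 20 | tail -c 300; done
for i in 1 2; do python3 -m pendant '[[0.4,0,0,0,-0.54],[0.4,0,0,0,-0.54],[0.4,0,0,0,-0.54],[0.4,0,0,0,-0.54],[0.4,0,0,0,-0.54]]' >/dev/null; done
python3 -m pendant '[[0.4,0,0,0,-0.28],[0.4,0,0,0,-0.28],[0.4,0,0,0,-0.28],[0.4,0,0,0,-0.28]]'
python3 go.py 477.3 9.8 150 10.6
```

```text
t: 0.52
ee_pos: [316.5, -457.6, 229.6]
orientation: [0.98, 0.199, 0.0, -0.003]
contact_force: [0.4, -0.6, -0.1]
finger_gap: 67.9
gripper_force: 0.0
t: 0.93
ee_pos: [370.2, -300.4, 230.6]
orientation: [0.98, 0.2, 0.0, -0.002]
contact_force: [1.1, -0.2, -0.2]
finger_gap: 68.6
gripper_force: 0.0
t: 1.35
ee_pos: [424.2, -142.4, 231.0]
orientation: [0.98, 0.201, 0.001, -0.001]
contact_force: [-0.2, -0.3, 0.7]
finger_gap: 68.5
gripper_force: 0.0
t: 1.77
ee_pos: [478.1, 15.5, 231.2]
orientation: [0.98, 0.2, 0.001, -0.001]
contact_force: [-0.6, -0.7, -0.5]
finger_gap: 68.7
gripper_force: 0.0
t: 2.93
ee_pos: [477.1, 9.5, 231.0]
orientation: [0.638, 0.77, -0.0, -0.0]
contact_force: [0.3, 0.2, 0.4]
finger_gap: 51.6
gripper_force: 0.0
t2.93 pos [477.1   9.5 231. ] yawY 10.6 tilt 0.001 gap 51.6 gf 0.0 F [0.3 0.2 0.4] q6 -0.38
d [ 0.3  0.3 81. ] yaw 0.001
```

```bash
python3 -m pendant '[[0.5,0,0,41,0],[0.5,0,0,82,0],[0.5,0,0,115,0],[0.5,0,0,137,0],[0.5,0,0,137,0]]' >/dev/null
python3 go.py; python3 -m pendant '[[0.65,0,0,0,0],[0.7,0,0,0,0],[0.75,0,0,0,0],[0.75,0,0,0,0]]' 20
python3 - <<'E'
from h import *
from station import manip
for n in("scene","top"):
    s=manip.snapshot(n);c=(292,130) if n=="scene" else (352,178)
    cv2.imwrite(f"pics/a_{n}.png",s["image"][:,:,::-1])
    a=cv2.resize(s["image"][c[1]:c[1]+90,c[0]:c[0]+90,::-1],(400,400),interpolation=cv2.INTER_CUBIC)
    m=a if n=="scene" else np.hstack([m,a])
cv2.imwrite("pics/m1.png",m)
E
```

```text
t3.35 pos [472.7  10.5  88.6] yawY 10.6 tilt 0.012 gap 42.8 gf 0.0 F [-1.2  0.3 -0.4] q6 -0.38
t: 3.68
ee_pos: [478.8, 9.8, 96.6]
orientation: [0.638, 0.77, 0.001, 0.002]
contact_force: [-0.5, -0.8, 0.4]
finger_gap: 21.6
gripper_force: 0.0
```

View pics/m1.png

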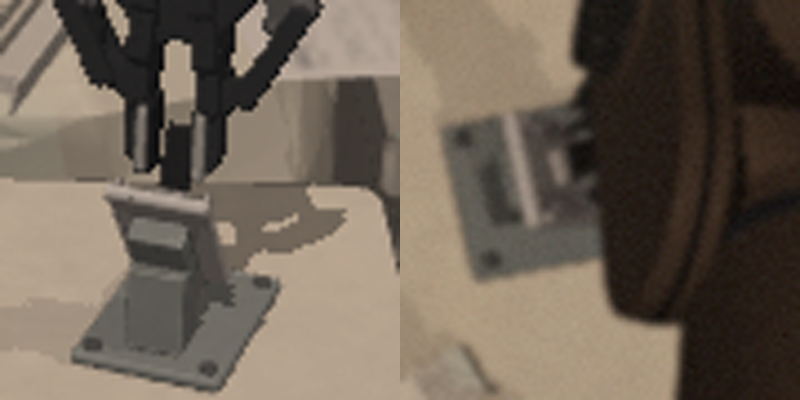

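The picture shows the fingers straddling the black tab (about (175,155) in the left crop), roughly centred. Next I close.

```bash
python3 -m pendant '[[0.8,0,0,0,0],[0.85,0,0,0,0],[0.85,0,0,0,0],[0.85,0,0,0,0],[0.85,0,0,0,0]]' 20;  python3 go.py 477.3 9.8 93
```

```text
t: 4.2
ee_pos: [476.8, 10.0, 95.2]
orientation: [0.638, 0.77, -0.001, -0.0]
contact_force: [-3.5, -1.1, 5.3]
finger_gap: 15.3
gripper_force: 22.0
t4.20 pos [476.8  10.   95.2] yawY 10.7 tilt 0.002 gap 15.3 gf 22.0 F [-3.5 -1.1  5.3] q6 -0.38
d [-0.3  0.5  2.2] yaw 0.000
```

```bash
python3 -m pendant '[[0.85,-7,0,-1.5,0],[0.85,-13.5,0,-2,0],[0.85,-20.5,0,-2,0],[0.85,-27,0,-1.3,0],[0.85,-34,0,0,0]]'
python3 -m pendant '[[0.85,-6.5,0,2.2,0],[0.85,-12.5,0,5,0],[0.85,-18.5,0,8,0],[0.85,-24,0,12,0],[0.85,-29.5,0,16.5,0]]'; python3 go.py
```

```text
t: 4.62
ee_pos: [482.9, -22.3, 95.1]
orientation: [0.638, 0.77, 0.0, -0.002]
contact_force: [-4.3, 2.6, 4.4]
finger_gap: 15.5
gripper_force: 21.4
t: 5.03
ee_pos: [488.8, -52.9, 78.5]
orientation: [0.638, 0.77, -0.001, -0.0]
contact_force: [-4.1, -0.6, 4.3]
finger_gap: 15.5
gripper_force: 20.7
t5.03 pos [488.8 -52.9  78.5] yawY 10.7 tilt 0.001 gap 15.5 gf 20.7 F [-4.1 -0.6  4.3] q6 -0.50
```

```bash
python3 -m pendant '[[0.85,-4,0,4,0],[0.85,-7,0,7.6,0],[0.85,-7,0,7.6,0],[0.6,-7,0,7.6,0],[0.4,-7,0,7.6,0]]'
python3 -m pendant '[[0.4,0,0,0,0],[0.4,0,0,-40,0],[0.2,0,0,-80,0],[0.2,0,0,-120,0],[0.2,0,0,-150,0]]';  python3 go.py 418.2 293.8 200 81
python3 - <<'E'
from h import *
from station import manip
s=manip.snapshot("scene");cv2.imwrite("pics/b.png",cv2.resize(s["image"][120:300,200:420,::-1],(660,540),interpolation=cv2.INTER_CUBIC))
E
```

```text
t: 5.45
ee_pos: [490.5, -58.9, 69.9]
orientation: [0.639, 0.769, 0.001, 0.0]
contact_force: [1.2, -0.8, 0.3]
finger_gap: 38.9
gripper_force: 0.0
t: 5.87
ee_pos: [491.2, -58.8, 223.7]
orientation: [0.638, 0.77, 0.001, 0.002]
contact_force: [1.2, -0.8, 0.5]
finger_gap: 68.2
gripper_force: 0.0
t5.87 pos [491.2 -58.8 223.7] yawY 10.7 tilt 0.004 gap 68.2 gf 0.0 F [ 1.2 -0.8  0.5] q6 -0.51
d [360.1  -6.4  23.1] yaw -1.227
```

View pics/b.png

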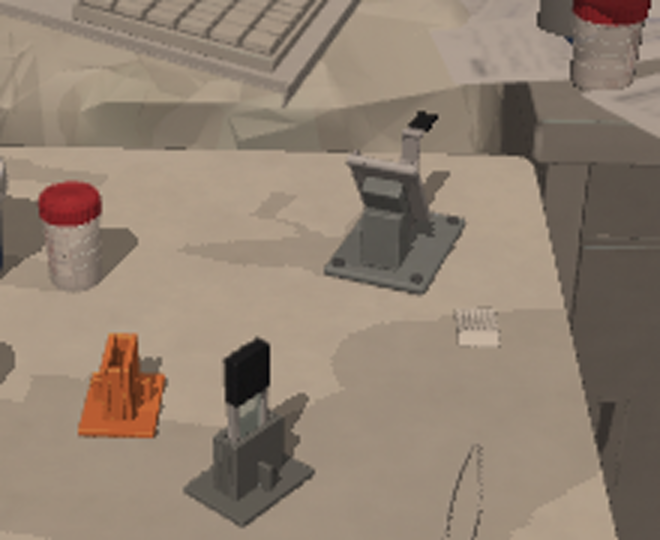

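The clip stands up, with its tab level at (424,120). Next is the frame.

```bash
for i in 1 2; do python3 -m pendant '[[0.2,180,-3,0,0],[0.2,180,-3,0,0],[0.2,180,-3,0,0],[0.2,180,-3,0,0],[0.2,180,-3,0,0]]' >/dev/null; done
for i in 1 2; do python3 -m pendant '[[0.2,0,0,0,-0.613],[0.2,0,0,0,-0.613],[0.2,0,0,0,-0.613],[0.2,0,0,0,-0.613],[0.2,0,0,0,-0.613]]' >/dev/null; done
python3 -m pendant '[[0.25,0,0,0,0]]' >/dev/null
python3 go.py 418.2 293.8 140 81
python3 - <<'E'
from h import *
from station import manip
s=manip.snapshot("top");cv2.imwrite("pics/c.png",s["image"][:,:,::-1]);C=cloud(s)
m=(np.hypot(C[...,0]-418,C[...,1]-292)<30)&(C[...,2]>90)&(C[...,2]<106);print(m.sum())
if m.sum()>10:print(cv2.minAreaRect(C[m][:,:2].astype(np.float32)))
s=manip.snapshot("scene");C=cloud(s)
m=(np.hypot(C[...,0]-418,C[...,1]-292)<30)&(C[...,2]>96)&(C[...,2]<106);print(m.sum())
if m.sum()>10:print(cv2.minAreaRect(C[m][:,:2].astype(np.float32)))
E
```

```text
t7.67 pos [417.4 293.9 219.7] yawY 81.0 tilt 0.001 gap 64.2 gf 0.0 F [-1.5 -0.9  0.2] q6 -1.00
d [-0.8 -0.  79.7] yaw 0.001
6
80
((418.79815673828125, 295.0494384765625), (31.433958053588867, 11.49218463897705), 79.39857482910156)
```

```bash
python3 -m pendant '[[0.3,0.8,0,41,0],[0.35,0.8,0,82,0],[0.35,0.8,0,120,0],[0.35,0.8,0,145,0],[0.35,0.8,0,152,0]]' >/dev/null
python3 -m pendant '[[0.5,0,0,0,0],[0.5,0,0,0,0],[0.55,0,0,0,0],[0.6,0,0,0,0],[0.63,0,0,0,0]]' 20;python3 go.py 418.2 293.8 68 81
```

```text
t: 8.6
ee_pos: [418.3, 294.4, 70.3]
orientation: [0.079, 0.997, 0.001, 0.002]
contact_force: [-0.5, -0.6, 0.7]
finger_gap: 31.7
gripper_force: 0.0
t8.60 pos [418.3 294.4  70.3] yawY 80.9 tilt 0.004 gap 31.7 gf 0.0 F [-0.5 -0.6  0.7] q6 -1.00
d [-0.  -0.6  2.3] yaw -0.002
```

```bash
python3 -m pendant '[[0.66,0,0,0,0],[0.7,0,0,0,0],[0.7,0,0,0,0],[0.7,0,0,0,0],[0.7,0,0,0,0]]' 25;python3 go.py 418.2 293.8 68 81
python3 - <<'E'
from h import *
from station import manip
for n in("scene","top"):
    s=manip.snapshot(n);C=cloud(s)
    m=(np.hypot(C[...,0]-415,C[...,1]-294)<50)&(C[...,2]>40)&(C[...,2]<48);print(m.sum(),cv2.minAreaRect(C[m][:,:2].astype(np.float32)) if m.sum()>9 else '')
    if n=="scene":cv2.imwrite("pics/d.png",cv2.resize(s["image"][180:310,220:350,::-1],(520,520),interpolation=cv2.INTER_CUBIC))
E
```

```text
t: 9.02
ee_pos: [418.3, 294.1, 70.1]
orientation: [0.079, 0.997, 0.001, 0.001]
contact_force: [-0.6, -1.2, 6.1]
finger_gap: 29.8
gripper_force: 24.7
t9.02 pos [418.3 294.1  70.1] yawY 80.9 tilt 0.003 gap 29.8 gf 24.7 F [-0.6 -1.2  6.1] q6 -1.00
d [ 0.1 -0.4  2.1] yaw -0.002
147 ((415.3864440917969, 296.69488525390625), (43.361507415771484, 21.12773895263672), 70.2100601196289)
0
```

View pics/d.png

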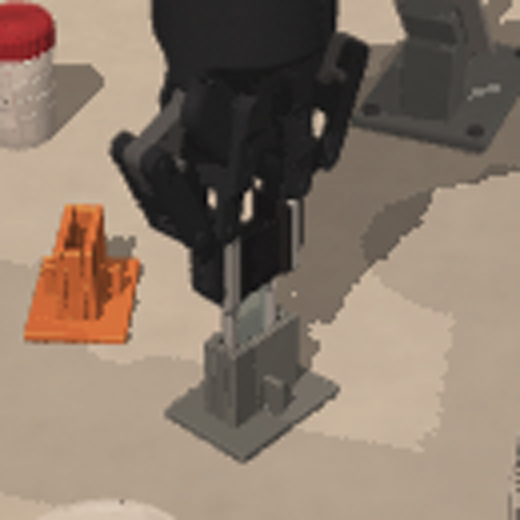

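The block is held, with the sleeve top at (255,330). I lift slowly.

```bash
python3 -m pendant '[[0.7,0,0,-6,0],[0.7,0,0,-14,0],[0.7,0,0,-24,0],[0.7,0,0,-34,0],[0.7,0,0,-44,0]]' 
python3 -m pendant '[[0.7,0,0,-12,0],[0.7,0,0,-28,0],[0.7,0,0,-50,0],[0.7,0,0,-75,0],[0.7,0,0,-90,0]]' 
python3 -m pendant '[[0.7,0,0,-15,0],[0.7,0,0,-15,0]]'
python3 go.py 477.2 10.4 220 10.6;  python3 - <<'E'
from h import *
from station import manip
s=manip.snapshot("scene");C=cloud(s)
m=(np.hypot(C[...,0]-415,C[...,1]-294)<50)&(C[...,2]>40)&(C[...,2]<48);print(m.sum(),cv2.minAreaRect(C[m][:,:2].astype(np.float32)))
m=(np.hypot(C[...,0]-415,C[...,1]-294)<50)&(C[...,2]>3)&(C[...,2]<8);print(m.sum(),cv2.minAreaRect(C[m][:,:2].astype(np.float32)))
cv2.imwrite("pics/e.png",cv2.resize(s["image"][100:320,200:380,::-1],(490,600),interpolation=cv2.INTER_CUBIC))
E
```

```text
t: 9.53
ee_pos: [417.0, 293.8, 113.5]
orientation: [0.079, 0.997, 0.0, 0.0]
contact_force: [0.1, -0.0, -0.8]
finger_gap: 29.4
gripper_force: 24.9
t: 9.95
ee_pos: [417.8, 294.2, 206.0]
orientation: [0.079, 0.997, 0.001, 0.002]
contact_force: [0.1, 0.3, -0.8]
finger_gap: 29.6
gripper_force: 24.9
t: 10.12
ee_pos: [418.8, 294.7, 222.2]
orientation: [0.079, 0.997, 0.002, 0.004]
contact_force: [-0.8, 0.5, -0.4]
finger_gap: 29.8
gripper_force: 24.9
t10.12 pos [418.8 294.7 222.2] yawY 80.9 tilt 0.008 gap 29.8 gf 24.9 F [-0.8  0.5 -0.4] q6 -1.00
d [-102.6 -271.5    1.7] yaw 1.227
170 ((417.65106201171875, 295.9818420410156), (44.433860778808594, 19.765186309814453), 81.34603881835938)
360 ((419.81451416015625, 288.81890869140625), (80.26212310791016, 56.459503173828125), 81.99744415283203)
```

View pics/e.png

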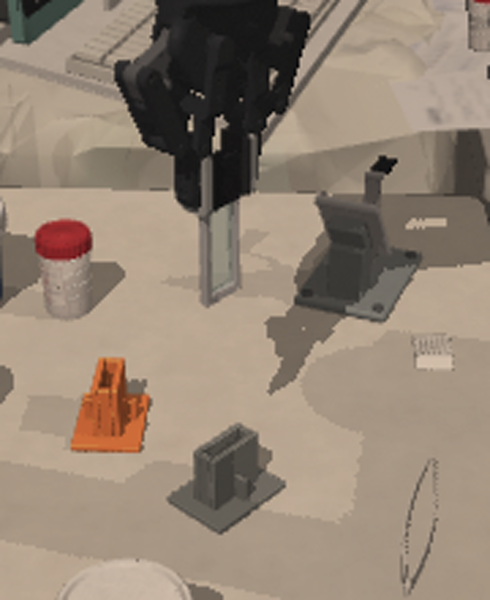

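The frame is clear of the holder, which stands upright at (225,490). I turn to the stage's yaw and travel over.

```bash
for i in 1 2; do python3 -m pendant '[[0.7,0,0,0,0.613],[0.7,0,0,0,0.613],[0.7,0,0,0,0.613],[0.7,0,0,0,0.613],[0.7,0,0,0,0.613]]' >/dev/null; done
python3 -m pendant '[[0.7,0,0,0,0]]' >/dev/null
python3 go.py 472.5 33.4 180 10.6
```

```text
t11.08 pos [416.2 293.4 215.8] yawY 10.5 tilt 0.003 gap 29.5 gf 24.9 F [ 0.5 -0.9 -1.3] q6 0.23
d [-265.9    7.9   35.9] yaw -0.001
```

```bash
python3 -m pendant '[[0.7,-40,1,0,0],[0.7,-80,2,0,0],[0.7,-120,4,0,0],[0.7,-160,5,0,0],[0.7,-195,6,0,0]]' >/dev/null
python3 -m pendant '[[0.7,-30,1,0,0],[0.7,-50,2,5,0],[0.7,-65,2,15,0],[0.7,-71,2,25,0],[0.7,-71,2,36,0]]'  >/dev/null
python3 -m pendant '[[0.7,0,0,0,0],[0.7,0,0,0,0],[0.7,0,0,0,0]]' >/dev/null
python3 go.py 472.5 33.4 160 10.6;  python3 - <<'E'
from h import *
from station import manip
ims=[]
for n,c in(("scene",(290,110)),("top",(340,170))):
    s=manip.snapshot(n);np.savez(n+"1.npz",**s)
    ims.append(cv2.resize(s["image"][c[1]:c[1]+100,c[0]:c[0]+80,::-1],(400,500),interpolation=cv2.INTER_CUBIC))
cv2.imwrite("pics/f.png",np.hstack(ims))
E
```

```text
t12.17 pos [473.8  34.8 181.2] yawY 10.8 tilt 0.000 gap 29.4 gf 24.9 F [-0.6 -0.2 -0.7] q6 -0.33
d [-1.1 -1.5 21.2] yaw 0.003
```

View pics/f.png

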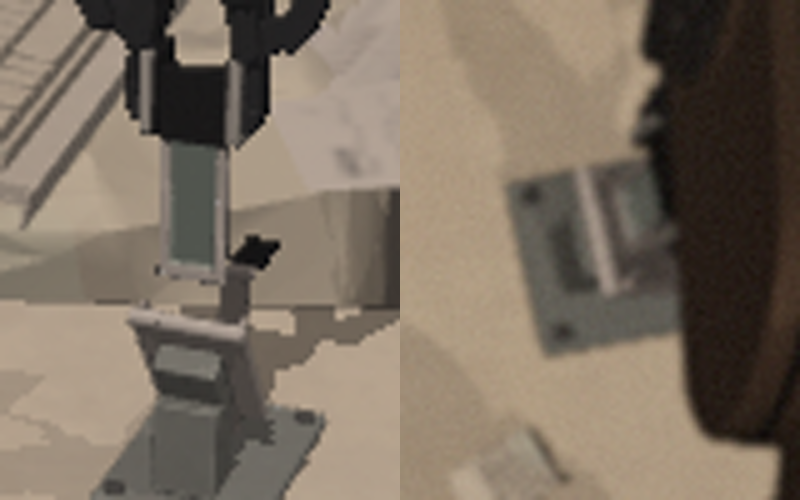

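The picture shows the frame hanging upright above the plate's upper edge, bottom edge at (193,272) in the left crop. I'll check the lateral offset in one camera.

Run:
```python
from h import *
S=np.load("scene1.npz");C=cloud(S);d=C[...,:2]-np.array([477.2,10.4]);xs=d@X;ys=d@Y;z=C[...,2]
near=(abs(ys)<35)&(xs>0)&(xs<50)
for a,b in((118,128),(130,140),(140,150)):
    m=near&(z>a)&(z<b); print('frame',a,m.sum(),'y',np.percentile(ys[m],[1,99]).round(1),np.ptp(ys[m]).round(1),'x',np.median(xs[m]).round(1))
for a,b in((86,92),(92,99)):
    m=near&(z>a)&(z<b)&(xs>20); print('plate',m.sum(),np.percentile(ys[m],[1,99]).round(1),'x',np.percentile(xs[m],[5,50,95]).round(1),'z',z[m].max().round(1))
m=near&(z>101)&(z<150);p=z[m];print('frame bottom z',np.percentile(p,[0,1]).round(1))
# yaw of the plate back and frame
for a,b,n in((120,150,'frame'),(80,97,'plate')):
    m=near&(z>a)&(z<b)&(xs>15); q=np.polyfit(ys[m],xs[m]-((z[m]-a)/np.tan(np.radians(55)) if n=='plate' else 0),1); print(n,'yaw vs station',np.degrees(np.arctan(q[0])).round(2))
```

```text
frame 118 58 y [-15.4  12.9] 29.8 x 28.5
frame 130 60 y [-15.2  13. ] 28.3 x 27.9
frame 140 61 y [-15.4  13. ] 28.7 x 28.0
plate 30 [-23.2  25.1] x [27.1 30.1 32.5] z 91.8
plate 60 [-25.9  24.9] x [28.2 35.1 38.5] z 99.0
frame bottom z [101.1 101.2]
frame yaw vs station -2.36
plate yaw vs station -1.47
```

```bash
python3 -m pendant '[[0.7,0,-1,6,0],[0.7,0,-1,12,0],[0.7,0,-1,17,0],[0.7,0,-1,20,0],[0.7,0,-1,20,0]]' 20|grep -E "ee|cont"
python3 -m pendant '[[0.7,0,0,1.5,0],[0.7,0,0,3,0],[0.7,0,0,3,0]]'|grep -E "ee|cont"
python3 -m pendant '[[0.7,0,0,1.5,0],[0.7,0,0,3,0],[0.7,0,0,3,0]]'|grep -E "ee|cont"
```

```text
ee_pos: [472.8, 33.3, 160.5]
contact_force: [0.3, -0.2, 0.1]
ee_pos: [473.7, 33.1, 158.7]
contact_force: [0.8, -3.4, 2.2]
ee_pos: [474.1, 32.9, 156.5]
contact_force: [0.1, -3.8, 5.0]
```

```bash
cat > path.py <<'E'
from h import *
from station import manip
p=manip.read_state()["ee_pos"]; d=p[:2]-np.array([476.8,10.4]); print('now xs %.1f ys %.1f z %.1f'%(d@X,d@Y,p[2]),manip.read_state()["contact_force"].round(1))
c,s_=np.cos(np.radians(55)),np.sin(np.radians(55))
for s,f in[(44,3),(41,8),(38,13),(34,18),(29,23),(23,27),(17,30),(11,32),(6,33),(3,34),(0,34.5),(0,35)]:
    f=np.radians(f); a=np.array([np.sin(f),np.cos(f)]);u=np.array([a[1],-a[0]])
    T=np.array([s*c,55+s*s_])+.8*np.array([-s_,c])-3*u+84.1*a-[0,19]
    print(s,'xs %.1f z %.1f | dx %.1f dz %.1f'%(*T,T[0]-d@X,p[2]-T[1]))
E
python3 path.py
```

```text
now xs 22.6 ys -1.5 z 156.5 [ 0.1 -3.8  5. ]
44 xs 26.0 z 156.6 | dx 3.4 dz -0.2
41 xs 31.6 z 153.7 | dx 9.0 dz 2.7
38 xs 37.1 z 150.2 | dx 14.5 dz 6.3
34 xs 42.0 z 145.2 | dx 19.4 dz 11.3
29 xs 46.1 z 138.8 | dx 23.5 dz 17.7
23 xs 48.0 z 131.6 | dx 25.5 dz 24.9
17 xs 48.5 z 124.7 | dx 26.0 dz 31.8
11 xs 47.7 z 118.4 | dx 25.1 dz 38.1
6 xs 46.1 z 113.5 | dx 23.5 dz 42.9
3 xs 45.6 z 110.3 | dx 23.0 dz 46.2
0 xs 44.5 z 107.5 | dx 21.9 dz 49.0
0 xs 45.1 z 107.1 | dx 22.5 dz 49.4
```

```bash
python3 -m pendant '[[0.7,3.5,-0.3,0,0],[0.7,6,-0.6,1.2,0],[0.7,9,-1,2.7,0],[0.7,11.5,-1,4.5,0],[0.7,14.5,-1,6.3,0]]'|grep -E "ee|cont"
python3 -m pendant '[[0.7,2.5,0,2.5,0],[0.7,5,0,5,0],[0.7,7,0,8,0],[0.7,9,0,11.4,0],[0.7,9,0,11.4,0]]'|grep -E "ee|cont"
python3 path.py
python3 - <<'E'
from h import *
from station import manip
ims=[]
for n,c in(("scene",(290,110)),("top",(340,170))):
    s=manip.snapshot(n);np.savez(n+"2.npz",**s)
    ims.append(cv2.resize(s["image"][c[1]:c[1]+100,c[0]:c[0]+80,::-1],(400,500),interpolation=cv2.INTER_CUBIC))
cv2.imwrite("pics/g.png",np.hstack(ims))
E
```

```text
ee_pos: [470.6, 47.7, 150.3]
contact_force: [0.7, -3.2, 6.1]
ee_pos: [467.8, 57.0, 137.2]
contact_force: [2.5, -2.3, 3.2]
now xs 47.4 ys 0.3 z 137.2 [ 2.5 -2.3  3.2]
44 xs 26.0 z 156.6 | dx -21.5 dz -19.4
41 xs 31.6 z 153.7 | dx -15.8 dz -16.5
38 xs 37.1 z 150.2 | dx -10.3 dz -13.0
34 xs 42.0 z 145.2 | dx -5.5 dz -8.0
29 xs 46.1 z 138.8 | dx -1.4 dz -1.6
23 xs 48.0 z 131.6 | dx 0.6 dz 5.6
17 xs 48.5 z 124.7 | dx 1.1 dz 12.5
11 xs 47.7 z 118.4 | dx 0.2 dz 18.8
6 xs 46.1 z 113.5 | dx -1.4 dz 23.7
3 xs 45.6 z 110.3 | dx -1.8 dz 26.9
0 xs 44.5 z 107.5 | dx -2.9 dz 29.7
0 xs 45.1 z 107.1 | dx -2.3 dz 30.1
```

View pics/g.png

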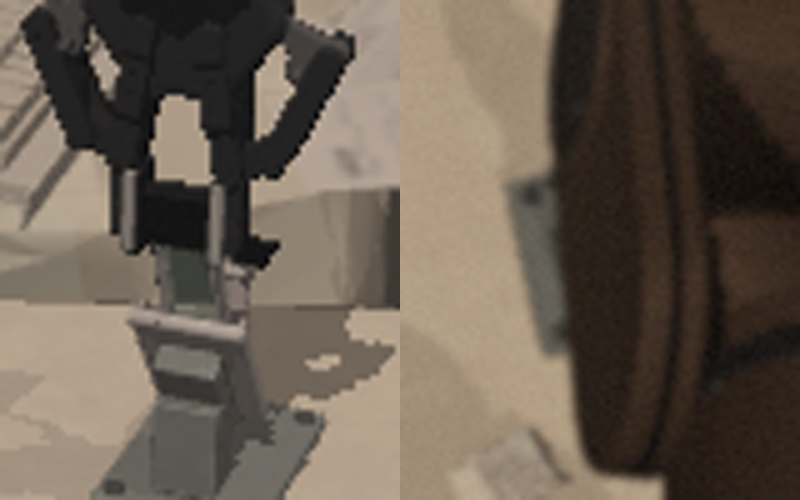

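The frame is tilted in, with its window end behind the plate's edge at (190,300), between the guides. I continue along the slope.

```bash
python3 -m pendant '[[0.7,0.5,0.5,3,0],[0.7,0.8,0.5,6,0],[0.7,1,0.5,9,0],[0.7,1,0.5,12.5,0],[0.7,1,0.5,12.5,0]]'|grep -E "ee|cont|gap"
python3 -m pendant '[[0.7,-0.5,0,3,0],[0.7,-1,0,6.2,0],[0.7,-1.6,0,9,0],[0.7,-2.5,0,11.2,0],[0.7,-2.5,0,11.2,0]]'|grep -E "ee|cont|gap"
python3 path.py|sed -n '1p;9,20p'
```

```text
ee_pos: [467.6, 57.6, 124.0]
contact_force: [0.5, -2.5, 1.3]
finger_gap: 29.5
ee_pos: [468.2, 54.9, 113.1]
contact_force: [2.2, -3.0, 0.6]
finger_gap: 29.9
now xs 45.3 ys 0.3 z 113.1 [ 2.2 -3.   0.6]
11 xs 47.7 z 118.4 | dx 2.3 dz -5.3
6 xs 46.1 z 113.5 | dx 0.7 dz -0.4
3 xs 45.6 z 110.3 | dx 0.3 dz 2.8
0 xs 44.5 z 107.5 | dx -0.8 dz 5.6
0 xs 45.1 z 107.1 | dx -0.2 dz 6.0
```

```bash
python3 -m pendant '[[0.7,0,0,1.5,0],[0.7,-0.2,0.3,3,0],[0.7,-0.2,0.3,3,0]]'|grep -E "ee|cont|gap"
python3 -m pendant '[[0.7,-0.3,0,1,0],[0.7,-0.5,0,2,0],[0.7,-0.5,0,2,0]]'|grep -E "ee|cont|gap"
python3 -m pendant '[[0.7,-0.3,0,0.8,0],[0.7,-0.5,0,1.5,0],[0.7,-0.5,0,1.5,0]]'|grep -E "ee|cont|gap"
python3 path.py|sed -n '1p;10,20p'
```

```text
ee_pos: [468.7, 55.0, 110.5]
contact_force: [-0.6, -2.4, 2.4]
finger_gap: 29.2
ee_pos: [469.0, 54.5, 108.8]
contact_force: [0.3, -2.9, 3.4]
finger_gap: 29.7
ee_pos: [469.1, 53.9, 107.3]
contact_force: [0.1, -0.9, 2.5]
finger_gap: 29.3
now xs 44.2 ys -0.4 z 107.3 [ 0.1 -0.9  2.5]
6 xs 46.1 z 113.5 | dx 1.9 dz -6.2
3 xs 45.6 z 110.3 | dx 1.4 dz -3.0
0 xs 44.5 z 107.5 | dx 0.3 dz -0.1
0 xs 45.1 z 107.1 | dx 0.9 dz 0.3
```

```bash
for i in 1 2; do python3 -m pendant '[[0.7,-0.3,0,0.6,0],[0.7,-0.6,0,1.2,0],[0.7,-0.6,0,1.2,0]]'|grep -E "ee|cont"; done
python3 - <<'E'
from h import *
from station import manip
s=manip.snapshot("scene");np.savez("scene3.npz",**s)
C=cloud(s);d=C[...,:2]-np.array([477.2,10.4]);xs=d@X;ys=d@Y;z=C[...,2];I=s["image"].astype(int)
m=(abs(ys)<40)&(xs>25)&(xs<75)&(z>93)&(z<145)
cv2.imwrite("pics/k.png",cv2.resize(s["image"][120:210,290:390,::-1],(660,594),interpolation=cv2.INTER_CUBIC))
E
```

```text
ee_pos: [469.1, 53.4, 106.0]
contact_force: [1.5, -1.3, 2.6]
ee_pos: [469.2, 53.4, 105.3]
contact_force: [-0.9, 0.1, 6.0]
```

View pics/k.png

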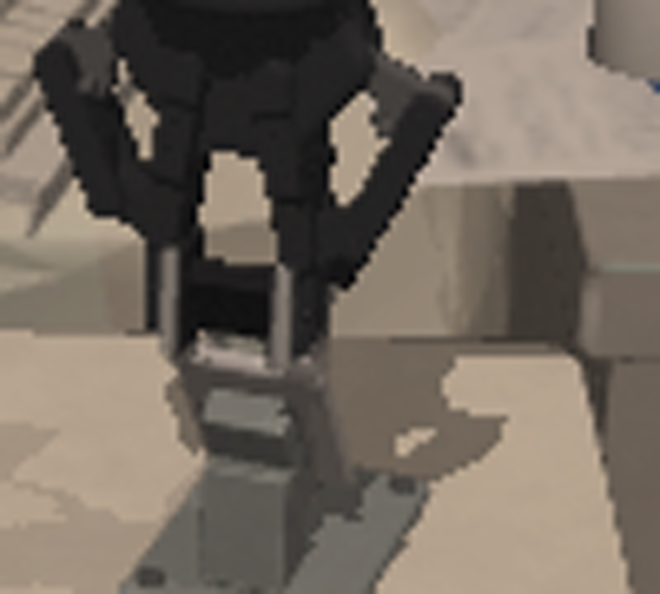

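```bash
python3 -m pendant '[[0.7,-0.3,0,0.6,0],[0.7,-0.6,0,1.2,0],[0.7,-0.6,0,1.2,0]]'|grep -E "ee|cont";python3 -m pendant '[[0.7,-0.3,0,0.6,0],[0.7,-0.5,0,1,0],[0.7,-0.5,0,1,0],[0.7,-0.5,0,1,0]]'|grep -E "ee|cont"; python3 path.py | head -1
```

```text
ee_pos: [469.4, 53.7, 105.0]
contact_force: [-1.8, 2.7, 11.2]
ee_pos: [469.5, 53.9, 104.8]
contact_force: [-4.8, 6.2, 15.2]
now xs 44.1 ys -0.8 z 104.8 [-4.8  6.2 15.2]
```

Forces along the slope rise steadily, so the frame is on the stop. I ease off and release.

```bash
python3 -m pendant '[[0.7,0.4,0,-1.5,0],[0.7,0.4,0,-1.5,0],[0.62,0.4,0,-1.5,0],[0.6,0.4,0,-1.5,0],[0.6,0.4,0,-1.5,0]]'|grep -E "ee|cont|gap"
python3 -m pendant '[[0.5,0,0,0,0],[0.5,0,0,0,0],[0.5,0,0,0,0]]'|grep -E "ee|cont|gap"
python3 -m pendant '[[0.5,0,0,-15,0],[0.5,0,0,-40,0],[0.5,0,0,-80,0],[0.5,0,0,-110,0],[0.5,0,0,-110,0]]'|grep -E "ee|cont|gap"
python3 - <<'E'
from h import *
from station import manip
ims=[]
for n,c in(("scene",(285,110)),("top",(340,170))):
    s=manip.snapshot(n);np.savez(n+"4.npz",**s)
    ims.append(cv2.resize(s["image"][c[1]:c[1]+100,c[0]:c[0]+80,::-1],(400,500),interpolation=cv2.INTER_CUBIC))
cv2.imwrite("pics/n.png",np.hstack(ims))
E
python3 go.py
```

```text
ee_pos: [468.1, 52.5, 103.0]
contact_force: [0.0, -0.4, -0.1]
finger_gap: 34.1
ee_pos: [469.0, 52.2, 103.8]
contact_force: [-0.3, -0.0, 0.8]
finger_gap: 42.8
ee_pos: [473.3, 51.8, 221.9]
contact_force: [0.8, -0.3, 0.3]
finger_gap: 42.8
t18.02 pos [470.2  52.  215.9] yawY 10.6 tilt 0.004 gap 42.6 gf 0.0 F [-0.3  0.1  0.2] q6 -0.29
```

View pics/n.png

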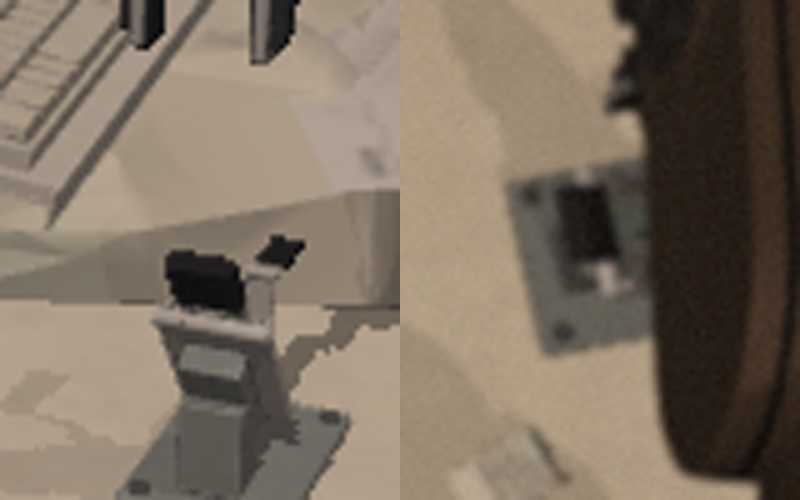

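The frame is seated, with its grip block at (205,280) beyond the plate's end, and the clip is still up at (280,250). I move over the tab.

```bash
python3 - <<'E'
from h import *
for n,o in(("scene",(477.6,12.6)),("top",(476.8,8.2))):
    s=np.load(n+"4.npz");C=cloud(s);d=C[...,:2]-np.array(o);xs=d@X;ys=d@Y;z=C[...,2];I=s["image"].astype(int)
    m=(abs(ys)<25)&(xs>22)&(xs<70)&(z>101)&(z<150)&(I.max(2)<80)
    st=xs*np.cos(np.radians(55))+(z-55)*np.sin(np.radians(55)); nz=-xs*np.sin(np.radians(55))+(z-55)*np.cos(np.radians(55))
    print(n,m.sum(),'x',np.percentile(st[m],[2,98]).round(1),'y',np.percentile(ys[m],[2,98]).round(1),'z',np.percentile(nz[m],[2,98]).round(1))
E
python3 -m pendant '[[0.5,-35,0,0,0],[0.5,-70,0,0,0],[0.5,-100,0,0,0],[0.5,-113,0,0,0],[0.5,-113,0,0,0]]' >/dev/null
python3 -m pendant '[[0.5,0,0,0,0],[0.5,0,0,0,0]]' >/dev/null
python3 go.py 490.2 -60.1 68 10.6
```

```text
scene 165 x [57.7 95.5] y [-14.5  14.5] z [-0.9  8.9]
top 171 x [53.9 96.5] y [-15.   14.1] z [-0.2  9.7]
t18.60 pos [489.5 -57.9 213. ] yawY 10.7 tilt 0.003 gap 42.6 gf 0.0 F [-0.  -0.3 -0.2] q6 -0.51
d [ -2.5   0.6 145. ] yaw 0.001
```

```bash
python3 -m pendant '[[0.5,-2,0.5,40,0],[0.5,-2,0.5,80,0],[0.55,-2,0.5,115,0],[0.6,-2,0.5,138,0],[0.65,-2,0.5,145,0]]' >/dev/null
python3 -m pendant '[[0.75,0,0,0,0],[0.8,0,0,0,0],[0.85,0,0,0,0],[0.85,0,0,0,0],[0.85,0,0,0,0]]' 20; python3 -m pendant '[[0.85,0,0,0,0],[0.85,0,0,0,0]]' >/dev/null; python3 go.py 490.2 -60.1 68
```

```text
t: 19.43
ee_pos: [490.3, -60.3, 69.7]
orientation: [0.638, 0.77, -0.0, -0.001]
contact_force: [-4.3, 1.8, -1.4]
finger_gap: 15.9
gripper_force: 22.3
t19.60 pos [490.3 -60.2  69.6] yawY 10.7 tilt 0.002 gap 15.4 gf 22.3 F [-5.8  1.4 -0.7] q6 -0.51
d [ 0.1 -0.   1.6] yaw 0.000
```

```bash
python3 -m pendant '[[0.85,4.5,0,-5.3,0],[0.85,9.3,0,-10,0],[0.85,14.5,0,-14.2,0],[0.85,20,0,-17.9,0],[0.85,26.5,0,-21,0]]'|grep -E "ee|cont|gap"
python3 -m pendant '[[0.85,6,0,-2.5,0],[0.85,12.5,0,-4.4,0],[0.85,19.5,0,-5.6,0],[0.85,26,0,-6.1,0],[0.85,29.5,0,-6.1,0]]'|grep -E "ee|cont|gap"
python3 -m pendant '[[0.85,3,0,0.3,0],[0.85,6,0,0.7,0],[0.85,6,0,0.7,0]]'|grep -E "ee|cont|gap"; python3 path.py|head -1
```

```text
ee_pos: [485.5, -35.1, 90.8]
contact_force: [-6.8, -3.9, -4.4]
finger_gap: 15.4
ee_pos: [480.0, -6.0, 97.2]
contact_force: [-5.7, -4.8, -1.7]
finger_gap: 14.7
ee_pos: [478.9, -0.2, 96.8]
contact_force: [-7.2, -4.4, -0.3]
finger_gap: 15.3
now xs -10.8 ys -0.1 z 96.8 [-7.2 -4.4 -0.3]
```

```bash
for i in 1 2; do python3 -m pendant '[[0.85,1.3,0,0.2,0],[0.85,2.6,0,0.4,0],[0.85,2.6,0,0.4,0]]'|grep -E "ee|cont"; done; python3 path.py|head -1
```

```text
ee_pos: [478.5, 2.1, 96.5]
contact_force: [-8.1, -4.6, 0.1]
ee_pos: [478.0, 4.7, 96.1]
contact_force: [-8.4, -3.2, 0.4]
now xs -5.9 ys -0.1 z 96.1 [-8.4 -3.2  0.4]
```

```bash
python3 -m pendant '[[0.85,0.5,-0.7,0,0],[0.75,0.5,-0.7,0,0],[0.65,0.5,-0.7,0,0],[0.55,0.5,-0.7,0,0],[0.5,0.5,-0.7,0,0]]'|grep -E "ee|cont|gap"
python3 -m pendant '[[0.5,0,0,0,0],[0.5,0,0,-15,0],[0.5,0,0,-50,0],[0.5,0,0,-90,0],[0.5,0,0,-125,0]]'|grep -E "ee|cont|gap"
python3 -m pendant '[[0.5,-40,0,0,0],[0.5,-80,0,0,0],[0.5,-120,0,0,0],[0.5,-160,0,0,0],[0.5,-160,0,0,0]]'|grep -E "ee|cont|gap"
python3 - <<'E'
from h import *
from station import manip
ims=[]
for n,c,o in(("scene",(285,110),(477.6,12.6)),("top",(340,170),(476.8,8.2))):
    s=manip.snapshot(n)
    ims.append(cv2.resize(s["image"][c[1]:c[1]+100,c[0]:c[0]+80,::-1],(400,500),interpolation=cv2.INTER_CUBIC))
    C=cloud(s);d=C[...,:2]-np.array(o);xs=d@X;ys=d@Y;z=C[...,2];I=s["image"].astype(int)
    m=(abs(ys)<25)&(xs>22)&(xs<70)&(z>101)&(z<150)&(I.max(2)<80)
    c,q=np.cos(np.radians(55)),np.sin(np.radians(55));st=xs*c+(z-55)*q; nz=-xs*q+(z-55)*c
    print(n,m.sum(),'x',np.percentile(st[m],[2,98]).round(1),'y',np.percentile(ys[m],[2,98]).round(1),'z',np.percentile(nz[m],[2,98]).round(1))
    m=(abs(ys)<25)&(xs>-40)&(xs<20)&(z>100)&(z<130)&(I.max(2)<80);print('tab',m.sum(),np.median(xs[m]),np.median(z[m]))
    m=(np.hypot(C[...,0]-417,C[...,1]-294)<50)&(z>40)&(z<48);print('sleeve',cv2.minAreaRect(C[m][:,:2].astype(np.float32)))
cv2.imwrite("pics/z.png",np.hstack(ims))
E
python3 go.py
```

```text
ee_pos: [479.5, 5.7, 96.3]
contact_force: [0.2, -0.3, -0.4]
finger_gap: 42.3
ee_pos: [477.9, 5.8, 221.8]
contact_force: [1.8, -0.7, 0.1]
finger_gap: 42.9
ee_pos: [508.7, -157.6, 220.6]
contact_force: [-0.3, 0.5, 0.0]
finger_gap: 43.1
scene 170 x [54.9 96. ] y [-14.   14.5] z [-0.7  9.5]
tab 61 -8.127690742554236 115.07186310868627
sleeve ((417.7867126464844, 295.9559020996094), (43.74300765991211, 19.856666564941406), 80.27784729003906)
top 173 x [53.7 97.2] y [-14.7  14. ] z [-0.1  9.7]
tab 98 -4.519322079118842 113.0843038510136
sleeve ((417.4474182128906, 292.2636413574219), (42.64622497558594, 19.115558624267578), 81.56690979003906)
t22.53 pos [ 507.6 -153.   219.8] yawY 10.5 tilt 0.001 gap 42.5 gf 0.0 F [-0.3  0.3  0.3] q6 -0.67
```

View pics/z.png

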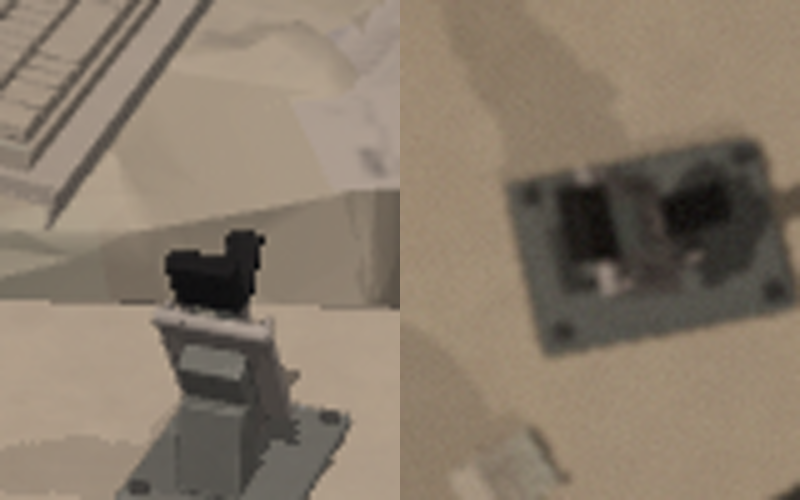

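The clip's tab is down at about 0.1 rad ((245,245) in the left crop). The frame is seated and centred, and the holder has not moved. I hand in.

```bash
python3 -m pendant '[[0.5,0,0,0,0],[0.5,0,0,0,0]]' >/dev/null; python3 -c "
from station import manip
print(manip.finish_job())"
```

```text
the job is handed in; nothing more can be done
None
```

I handed the job in at about 23 s without a verdict back: by the last images the frame lies seated against the stop with the clip down on it at about 0.1 rad (clip force not measurable), the holder stands upright where it was, and the arm is clear.

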